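Load the steriliser tray carrier

ROBOT

A 7-joint arm with a two-finger parallel gripper is mounted at the origin on a cart in front of the work surface, level with it; the furniture and walls round the work are solid. World frame = base frame: x ahead of the robot, y to its left, z up, the work surface at z = 0. Lengths are in m, angles in rad, forces in N, time in s.
With the tool pointing down it reaches from about 0.425 to 1.025 m from the base axis. Payload 9.4 kg.
Tool frame: the origin (TCP) lies at the very end of the fingers, on their centre line; the grasp point (between the pads) lies 19 mm behind it; z points along the fingers, y is the line along which they close (so a half turn about z gives the same grasp; the last joint's range is limited). The gripper opens to 85 mm and grips with 20 to 120 N. Pads are 22 mm wide; open, the fingers measure 114 mm over their backs; the gripper's body (76 mm by 85 mm) begins 54 mm behind the grasp point. The pads swing forward as they close: fully open they stand 13 mm farther back than shut.
Start: joints at [1.088, 0.599, -0.003, 1.599, 0.002, 0.943, -0.08], TCP at [0.286, -0.666, 0.203] pointing down, gripper open.
Joint ranges: [-2.57, 2.57], [-0.35, 1.97], [-1.29, 1.29], [0.11, 2.56], [-1.05, 4.19], [0.11, 1.86], [-2.63, 2.63]. Speed limits (rad/s): [2.22, 2.22, 3.01, 3.01, 3.14, 3.14, 3.14].

INTERFACE

Orientations are given as a rotation vector (axis times angle).
In Python, from station import manip, jaws, snapshot, camera_info, ticket gives the robot as it stands. The module is installed in compiled form; this text tells all that it offers. Calls block until the motion is done:
- manip.movep(position, orientation): joint-space move of the TCP to a pose.
- manip.move_l(position, attitude=None, vel=0.15, stop_force=None): straight line of the TCP; attitude=None keeps the orientation; vel is the mean speed in m/s. With stop_force (N) it stops when the force on the tool has changed by that much, and returns True; else False.
- manip.goto_joints(angles): joint-space move.
- jaws.command_gripper(opening, squeeze=None): finger opening in m; squeeze is the grip in N (None keeps the last); returns when the fingers have stopped.
- manip.hold(seconds).
- manip.ik(position, orientation): joint angles nearest the present ones, or None.
- snapshot(name): name is "scene" or "top" or "wrist"; returns the picture (480x640x3 uint8, blue, green, red); there is no depth.
- camera_info(name): a dict with "fx", "fy", "cx", "cy" (pixels), "distortion" ([k1, k2, p1, p2, k3] as OpenCV has them; the pictures are not rectified), "rvec" (rotation vector, rad) and "tvec" (3), from world to camera coordinates, as OpenCV has them; the wrist camera has in their place "mount" (4x4, takes a point from camera to tool coordinates, whose origin is the TCP and whose axes are the flange's). Camera axes: x right, y down, z forward; pixel columns grow to the right and rows downward; lengths in m; the calibration is good to about 2 mm. A picture is of the moment at which its call begins: read the wrist's pose just before it. camera_info takes no time and is no camera call.
A pose or a line that the arm cannot do raises manip.PlanningError and nothing moves.
- ticket.finish_job(): hands the job in; it is judged then, once.
Readings, each from a call of its own:
- manip.read_time_s(): time.
- manip.read_qpos(): joint angles.
- manip.read_dq(): joint speeds.
- manip.read_tau(): joint torques, N m.
- manip.read_tool_pos(): TCP position.
- manip.read_ee_rot(): TCP orientation.
- manip.read_force(): force on the tool from outside, world axes, zero at the start.
- manip.read_ft_torque(): the same for the moment, N m.
- manip.read_opening(): finger opening in m.
- manip.read_grip_force(): force on a finger pad.
Only numpy, scipy, OpenCV 4.12 (cv2) and the standard library are available. Lean on these libraries where they do the work, as an engineer would, in place of code of your own. Each camera call takes 0.05 s, during which the arm holds its last target. There are 200 camera calls.

TASK

Get the carrier that still has room ready for the steriliser: hang the loose wire basket by its bail on that carrier's empty hook, and slide the loaded instrument tray into its empty upper slot, fully home against the back stops, with both instruments still in it. Leave the jars and the timer where they are, and let go of everything at the end.

Things in the scene. Friction and masses are not known exactly. Their poses are not given: they have to be found in the camera images.
- carrier: the carrier with room: fixed steel two-slot rack, 176 deep (x) x 106 wide (y) x 104 high; origin at the centre of its underside, x from the open mouth (plane x = -88) inward, z up. Inside of side walls at y = +-49, flared lips reach 15 in front of the mouth. Lower slot taken by a like tray, whose handle sticks out 50 in front, up to z = 63. Back stop faces at x = +88. Hook on its +y side
- carrier_full: the like carrier beside it that is full: two trays in it and a like basket fixed on its hook (x -131 to -79, y 78 to 146, top of its tab at z = 255 mm); leave it. All its parts are fixed. Same size and axes, fixed; either carrier may be the left one
- hook_saddle (a point): top of the empty hook's 8 mm round bar, in the middle of its shallow dip, at (-105, 112, 209.5) mm in the carrier frame, axes as the carrier's. The bar runs along x from a post at x = -60 (post top z = 212) to x = -144, where its end turns up to z = 225. Nothing stands above it
- slot_mouth (a point): middle of the empty upper slot at the mouth plane, at the height of the runner tops the tray slides on: (-88, 0, 68) mm in the carrier frame, axes as the carrier's. Slot 98 wide, 33 high, roof underside at z = 101
- tray: loaded perforated steel tray on the worktop, 173 long (x) x 91 wide (y) x 21 high, about 0.2 kg; origin at the centre of its underside, z up. Home in the slot its origin is at (3, 0, 68) mm in the carrier frame, x axes alike, handle outwards
- tray_grip (a point): grip point at (-118, 0, 36) mm in the tray frame, axes as the tray's, in the black upright handle fin at the tray's -x end: 10 thick (y), x from -138 to -98, z from 15 to 51. Gripped across y with about 90 N it holds the tray level
- scaler: scaler, a slim hand instrument 18 x 140 x 10 mm (length along y), loose in the tray; origin at the centre of its underside
- needle_holder: needle holder, scissor-like steel instrument 61 x 143 x 9 mm (length along y), loose in the tray; origin at the centre of its underside
- basket: loose empty wire basket, 52 (x) x 68 (y) x 50 mm high, 0.12 kg, standing on the worktop, sometimes in front of the slot; alike both ways round; origin at the centre of its underside, z up. A rigid bail stands over it: uprights at y = +-31.5, cross bar along y (8 mm round) with its axis at z = 118; the hook passes under it along x
- basket_bar (a point): middle of the bail's cross bar, (0, 0, 118) mm in the basket frame; hung, it is 4 mm above hook_saddle
- basket_grip (a point): grip point at (0, 0, 146) mm in the basket frame, axes as the basket's, in the black tab on the cross bar: 10 thick (x), 30 wide (y), z from 121 to 159
- bur_jar: bystander: small lidded jar, diameter 58, height 57 mm, in front of the gap between the carriers; origin at the centre of its underside
- swab_jar: bystander: lidded jar, diameter 68, height 75 mm, on the left on the sink counter, which is 5 mm higher than the worktop; origin at the centre of its underside
- timer: bystander: kitchen timer, 52 x 68 x 66 mm high, at the right; origin at the centre of its underside

How it is judged:
By the outcome, as a careful person would: the job done as asked, in the order asked, and still so for the second after the job is handed in, with the robot touching nothing.
It also fails if it takes over 61 s, if anything falls off the work surface, if the arm or the gripper's body presses on something with over 40 N, if the wrist force passes 120 N, or if a joint passes its speed limit or range.

## Working session

There is one attempt and no reset: what is moved stays moved. The work goes in short steps, each a Python script; the robot and the scene stay as the last script left them, time stands still between calls to the robot, and variables do not carry over. Pictures are saved under pics/ and viewed, at most 10 in all, crops included, and the job is handed in when it is done.

```bash
mkdir -p pics; ls; python3 - <<'E'
from station import *
import cv2
for n in ["scene","top"]:
    cv2.imwrite(f"pics/{n}0.png",snapshot(n)); print(n,camera_info(n))
print(camera_info("wrist"), manip.read_ee_rot(), manip.read_time_s())
E
```

```text
pics
scene {'fx': 615.0002796699025, 'fy': 615.0002796699025, 'cx': 310.6098594736362, 'cy': 245.88399499044638, 'distortion': array([-0.03180789,  0.        ,  0.        ,  0.        ,  0.        ]), 'rvec': array([ 2.06341266, -1.12545056,  0.49577795]), 'tvec': array([-0.41793875,  0.37522954,  1.34467451])}
top {'fx': 525.9365303385932, 'fy': 525.9365303385932, 'cx': 327.60662229904807, 'cy': 245.8559043209785, 'distortion': array([0.04036814, 0.        , 0.        , 0.        , 0.        ]), 'rvec': array([ 2.15411914, -2.18809523,  0.12871059]), 'tvec': array([-0.13026877,  0.62574212,  1.60645148])}
{'fx': 400.9065852672538, 'fy': 400.9065852672538, 'cx': 321.68027409904425, 'cy': 238.73151114150673, 'distortion': array([0.02084025, 0.        , 0.        , 0.        , 0.        ]), 'mount': array([[ 6.07381794e-04, -9.59609488e-01, -2.81334787e-01,
         7.02601970e-02],
       [ 9.99999191e-01,  2.68414483e-04,  1.24338772e-03,
         1.00878906e-03],
       [-1.11765232e-03, -2.81335314e-01,  9.59608874e-01,
        -1.71214989e-01],
       [ 0.00000000e+00,  0.00000000e+00,  0.00000000e+00,
         1.00000000e+00]])} [-3.07582441e+00 -6.32887542e-01  6.63054840e-04] 0.1
```

View pics/scene0.png

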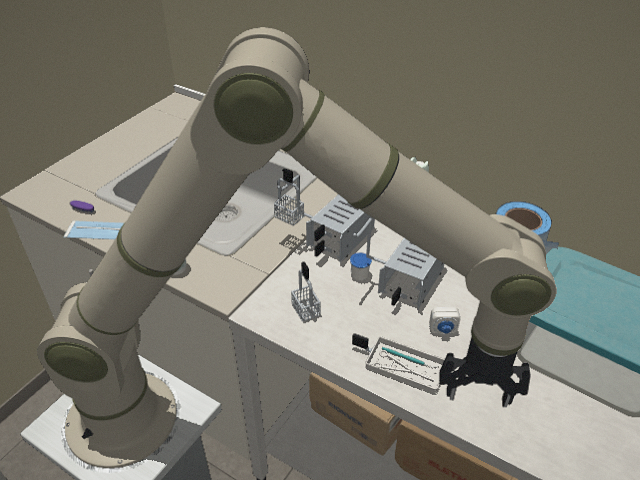

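View pics/top0.png

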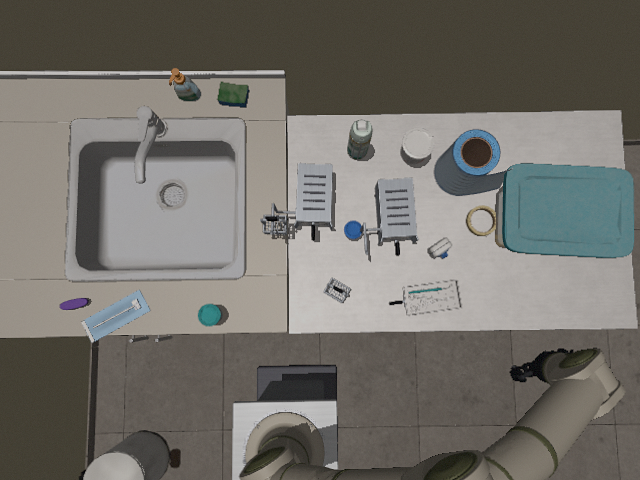

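The scene and top views show the left carrier full, with a basket on its hook at top (276,220). The right carrier, roof at about (396,208), has an empty hook at (368,240). The loose basket is at (338,290), the tray at (431,298) with its handle at (396,302), the bur jar at (353,230) and the timer at (440,247).

```bash
cat > h.py <<'E'
import numpy as np, cv2
from station import *
from scipy.spatial.transform import Rotation as R
def cam(n,T=None):
    c=camera_info(n); K=np.array([[c['fx'],0,c['cx']],[0,c['fy'],c['cy']],[0,0,1]])
    if n=='wrist':
        p,r=T; M=np.eye(4); M[:3,:3]=R.from_rotvec(r).as_matrix(); M[:3,3]=p
        W=np.linalg.inv(M@c['mount']); Rm,t=W[:3,:3],W[:3,3]
    else: Rm=R.from_rotvec(c['rvec']).as_matrix(); t=c['tvec']
    return K,c['distortion'],Rm,t
def rays(C,uv):
    K,d,Rm,t=C
    n=cv2.undistortPoints(np.array(uv,float).reshape(-1,1,2),K,d).reshape(-1,2)
    return -Rm.T@t, np.c_[n,np.ones(len(n))]@Rm
def on_plane(C,uv,z):
    o,d=rays(C,uv); return o+d*((np.asarray(z)-o[2])/d[:,2])[:,None]
def proj(C,P):
    K,d,Rm,t=C
    return cv2.projectPoints(np.array(P,float).reshape(-1,3),cv2.Rodrigues(Rm)[0],t,K,d)[0].reshape(-1,2)
def tri(Ca,uva,Cb,uvb):
    A=[];b=[]
    for C,uv in((Ca,uva),(Cb,uvb)):
        o,d=rays(C,[uv]); d=d[0]/np.linalg.norm(d[0]); P=np.eye(3)-np.outer(d,d); A.append(P); b.append(P@o)
    return np.linalg.lstsq(np.vstack(A),np.hstack(b),rcond=None)[0]
def down(yaw):  # tool down, tool y-axis at world angle yaw
    y=np.array([np.cos(yaw),np.sin(yaw),0]); z=np.array([0,0,-1.]); x=np.cross(y,z)
    return R.from_matrix(np.c_[x,y,z]).as_rotvec()
def wshot(name):
    T=(manip.read_tool_pos(),manip.read_ee_rot()); im=snapshot('wrist')
    cv2.imwrite(f'pics/{name}.png',im); np.savez(f'pics/{name}.npz',p=T[0],r=T[1]); return cam('wrist',T),im
E
python3 - <<'E'
from h import *
im=cv2.imread('pics/top0.png')[165:325,305:475]
cv2.imwrite('pics/c1.png',cv2.resize(im,None,fx=3.7,fy=3.7,interpolation=cv2.INTER_CUBIC))
C=cam('top')
for n,uv,z in [('tray',(431,298),.01),('handle',(396,302),.045),('basket',(338,290),.15),('carrier',(396,208),.104),('jar',(353,230),.057)]:
    print(n,on_plane(C,[uv],z))
E
```

```text
tray [[ 0.45706958 -0.46157557  0.01      ]]
handle [[ 0.44627233 -0.34670653  0.045     ]]
basket [[ 0.48317805 -0.16647459  0.15      ]]
carrier [[ 0.72764706 -0.34702628  0.104     ]]
jar [[ 0.66923771 -0.21897842  0.057     ]]
```

View pics/c1.png

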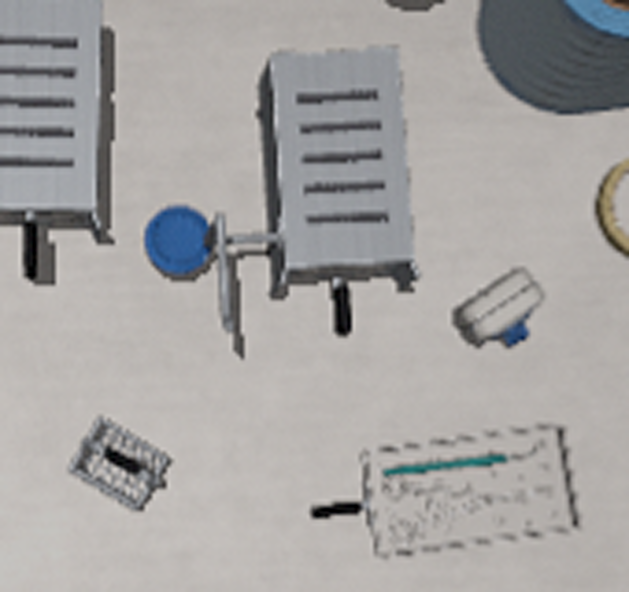

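The crop confirms the layout. The carrier is yawed slightly, the tray handle points left, and the basket is yawed by about -25°. Next is a closer look with the wrist camera.

```bash
python3 - <<'E'
from h import *
t=manip.read_time_s()
manip.movep([0.62,-0.31,0.36],down(-np.pi/2))
wshot('w1'); print(manip.read_time_s()-t, manip.read_tool_pos(), manip.read_qpos())
cv2.imwrite('pics/w1v.png',cv2.resize(cv2.imread('pics/w1.png'),(800,600),interpolation=cv2.INTER_CUBIC))
E
```

```text
1.9083 [ 0.61920547 -0.31137223  0.3596283 ] [ 0.33427632  0.4415923   0.0777139   1.48924478 -0.03480338  1.21268231
 -1.15582029]
```

View pics/w1v.png

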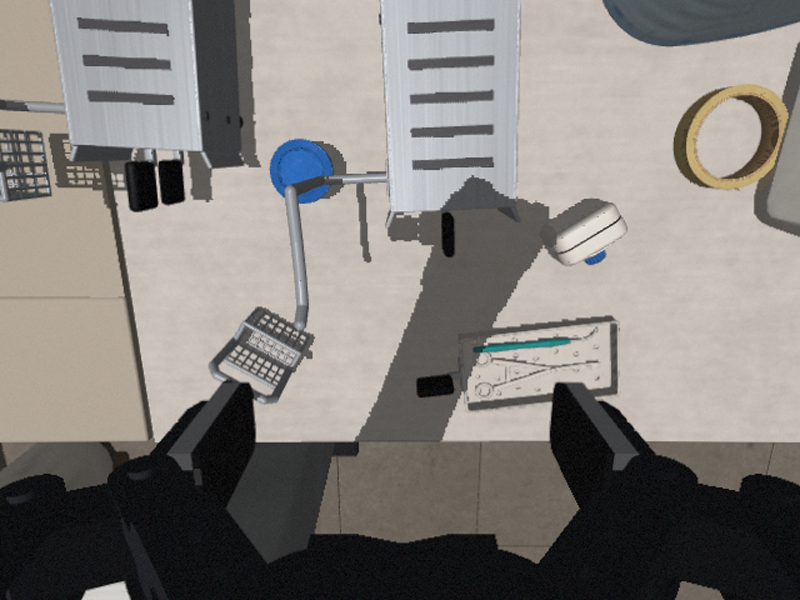

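The wrist view (800 scale) shows the carrier roof front edge at about (390..516, 212). The hook runs from the post arm at (330,178) via (292,190) to its tip at (301,325). The tray spans (460,333)–(617,398) with its handle at (435,385). The basket is at (265,345), with its tab hidden behind a finger. I'll measure edges and masks.

```bash
cat >> h.py <<'E'
def edge(im,a,b,w=5,n=40):
    """max-gradient points along the segment a-b (pixels), robust line, returns two points on it"""
    g=cv2.GaussianBlur(cv2.cvtColor(im,cv2.COLOR_BGR2GRAY),(3,3),0).astype(np.float32)
    a,b=np.array(a,float),np.array(b,float); t=(b-a)/np.linalg.norm(b-a); nn=np.array([-t[1],t[0]])
    s=np.arange(-w,w+.01,.25); P=[]
    for k in np.linspace(.05,.95,n):
        q=(a+(b-a)*k+s[:,None]*nn).astype(np.float32)
        v=cv2.remap(g,q[None,:,0].copy(),q[None,:,1].copy(),cv2.INTER_LINEAR)[0]
        P.append(q[np.argmax(np.abs(np.gradient(v)))])
    vx,vy,x0,y0=cv2.fitLine(np.array(P,np.float32),cv2.DIST_HUBER,0,.01,.01).ravel()
    d=np.array([vx,vy]); c=np.array([x0,y0]); r=np.abs((np.array(P)-c)@np.array([-vy,vx]))
    return c+d*((a-c)@d), c+d*((b-c)@d), np.median(r)
def blobs(mask,amin=15):
    n,l,s,c=cv2.connectedComponentsWithStats(mask.astype(np.uint8)); 
    return [(i,s[i],c[i]) for i in range(1,n) if s[i,4]>=amin],l
E
python3 - <<'E'
from h import *
np.set_printoptions(precision=4,suppress=True)
z=np.load('pics/w1.npz'); C=cam('wrist',(z['p'],z['r'])); im=cv2.imread('pics/w1.png'); T=cv2.imread('pics/top0.png'); CT=cam('top')
f=1/1.25
def seg(nm,a,b,z,im=im,C=C,w=5):
    e=edge(im,np.array(a),np.array(b),w); P=on_plane(C,[e[0],e[1]],z); d=P[1]-P[0]
    print(nm,P[:,:2].ravel(),'ang',np.degrees(np.arctan2(d[1],d[0])),'L',np.linalg.norm(d),'res',e[2])
s=lambda *p:np.array(p)*f
seg('roofL',s(389,165),s(383,10),.104);seg('roofR',s(517,170),s(521,10),.104);seg('roofF',s(400,212),s(440,212),.104)
tp=lambda x,y:(305+x/3.7,165+y/3.7)
seg('T roofL',tp(284,250),tp(272,60),.104,T,CT,3);seg('T roofR',tp(412,250),tp(398,60),.104,T,CT,3);seg('T roofF',tp(295,268),tp(405,262),.104,T,CT,3);seg('T roofB',tp(280,54),tp(390,47),.104,T,CT,3)
for nm,I,CC,boxes in [('w',im,C,[('lowH',(345,160,370,210),.063),('trayH',(328,295,366,322),.051)]),
  ('t',T,CT,[('lowH',(392,240,404,257),.063),('trayH',(386,296,404,308),.051),('tab',(330,282,346,296),.159)])]:
  for n2,(x0,y0,x1,y1),zz in boxes:
    m=I[y0:y1,x0:x1].max(2)<45
    pts=np.argwhere(m)[:,::-1]+[x0,y0]
    c,sz,a=cv2.minAreaRect(pts.astype(np.float32)); box=cv2.boxPoints((c,sz,a))
    print(nm,n2,len(pts),c,sz,'P',on_plane(CC,[c],zz)[0]); B=on_plane(CC,box,zz)[:,:2]; print('   ',B.ravel())
# hook
for n2,u,zz in [('tip',(301,322),.225),('saddle?',(296,255),.2095),('root',(293,190),.2095)]: print(n2,on_plane(C,[s(*u)],zz))
# tray rim
for a,b in [((462,333),(616,318)),((470,409),(616,393)),((617,320),(616,393)),((461,335),(469,405))]: seg('tray',s(*a),s(*b),.021)
for n2,u in [('b',(258,308)),('b',(313,352)),('b',(275,402)),('b',(211,365))]: print(on_plane(C,[s(*u)],.05))
E
```

```text
roofL [ 0.6791 -0.3022  0.7917 -0.2977] ang 2.302597445419671 L 0.11264339080504106 res 0.24842265
roofR [ 0.6749 -0.4074  0.7915 -0.4015] ang 2.899539622061913 L 0.11666623520831085 res 0.8383707
roofF [ 0.638  -0.312   0.6434 -0.3448] ang -80.81209195912938 L 0.03326291161252035 res 0.5389779
T roofL [ 0.6536 -0.3002  0.8104 -0.2935] ang 2.4447054248783466 L 0.156926771729882 res 0.22636956
T roofR [ 0.6522 -0.4074  0.8091 -0.4006] ang 2.4873473116670026 L 0.15696289314350922 res 0.20824456
T roofF [ 0.641  -0.3107  0.641  -0.3998] ang -90.01519524784634 L 0.08909022455942137 res 0.2634538
T roofB [ 0.8162 -0.3031  0.8241 -0.3931] ang -84.97542104455958 L 0.09030613544685638 res 0.37430573
w lowH 319 (358.2051696777344, 187.48793029785156) (35.291934967041016, 9.747856140136719) P [ 0.6153 -0.3561  0.063 ]
    [ 0.6354 -0.3488  0.6361 -0.36    0.5946 -0.3636  0.594  -0.3521]
w trayH 448 (347.5511474609375, 308.4351501464844) (15.715147018432617, 29.03504753112793) P [ 0.4538 -0.3472  0.051 ]
    [ 0.4626 -0.327   0.4673 -0.3645  0.4449 -0.3675  0.44   -0.3295]
t lowH 46 (397.115844
[... 441 characters left out ...]
[ 0.485  -0.1651  0.159 ]
    [ 0.4878 -0.1514  0.4945 -0.155   0.4822 -0.1788  0.4754 -0.1752]
tip [[ 0.5846 -0.248   0.225 ]]
saddle? [[ 0.6253 -0.2441  0.2095]]
root [[ 0.6667 -0.2448  0.2095]]
tray [ 0.4935 -0.3796  0.5235 -0.5405] ang -79.44556324843818 L 0.1636397269997455 res 1.6584766
tray [ 0.4175 -0.3894  0.4269 -0.5528] ang -86.69122033894904 L 0.16360706795485025 res 2.5087843
tray [ 0.516  -0.5433  0.4299 -0.5522] ang -174.1052011337266 L 0.08657372168355984 res 0.48623335
tray [ 0.4989 -0.3759  0.4149 -0.3891] ang -171.05015630552543 L 0.0849917412700861 res 1.4754801
[[ 0.5391 -0.1687  0.05  ]]
[[ 0.4915 -0.2213  0.05  ]]
[[ 0.4345 -0.1782  0.05  ]]
[[ 0.4773 -0.1152  0.05  ]]
```

```bash
python3 - <<'E'
from h import *
np.set_printoptions(precision=4,suppress=True)
manip.movep([.485,-.166,.25],down(np.radians(153)))
C,im=wshot('w2'); print(manip.read_time_s(),manip.read_qpos())
cv2.imwrite('pics/w2v.png',im)
E
```

```text
4.9833 [ 0.9982  0.4773 -1.0932  1.9831  0.5102  0.9892  2.3266]
```

View pics/w2v.png

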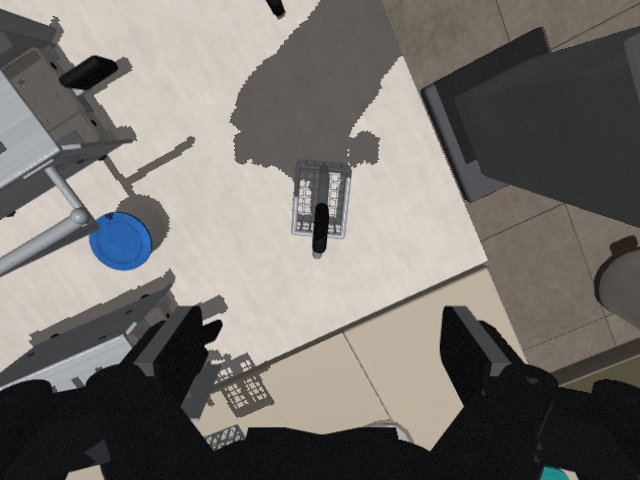

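The tab shows as a black bar at (315–328, 205–252), nearly edge-on between the fingers.

```bash
python3 - <<'E'
from h import *
np.set_printoptions(precision=4,suppress=True)
z=np.load('pics/w2.npz'); C=cam('wrist',(z['p'],z['r'])); im=cv2.imread('pics/w2.png')
m=np.zeros(im.shape[:2],bool); m[200:258,308:336]=(im.max(2)<45)[200:258,308:336]
b,l=blobs(m); i=max(b,key=lambda q:q[1][4])[0]; pts=np.argwhere(l==i)[:,::-1]
r=cv2.minAreaRect(pts.astype(np.float32)); print(r,len(pts))
rows={y:pts[pts[:,1]==y][:,0] for y in (210,216,222,228,234,240,246,250)}
for y,x in rows.items(): print(y,x.min(),x.max())
o=[(np.mean(rows[246]),pts[:,1].max()+.5)]; n=[(np.mean(rows[210]),pts[:,1].min()-.5)]
po=on_plane(C,o,.159)[0]; pn=on_plane(C,n,.121)[0]; pn2=on_plane(C,n,.159)[0]
print(po,pn,np.linalg.norm((po-pn)[:2]),np.linalg.norm((po-pn2)[:2]),'c',(po+pn)/2,'ang',np.degrees(np.arctan2(*(po-pn)[1::-1])),np.degrees(np.arctan2(*(po-pn2)[1::-1])))
# basket floor rim edges at z=.05
for a,bb in [((301,162),(293,233)),((351,168),(345,236))]:
    e=edge(im,a,bb,4); P=on_plane(C,e[:2],.05); d=P[1]-P[0]; print('rim',P[:,:2].ravel(),np.degrees(np.arctan2(d[1],d[0])),e[2])
pt=[337.6,289.3]; print('top vs',tri(C,(r[0][0],r[0][1]),cam('top'),pt))
E
```

```text
((320.6745910644531, 227.50872802734375), (14.182283401489258, 49.28843307495117), 2.8624050617218018) 642
210 315 327
216 315 328
222 314 328
228 314 327
234 314 326
240 313 325
246 313 325
250 314 323
[ 0.4931 -0.155   0.159 ] [ 0.4795 -0.1789  0.121 ] 0.02745550597898821 0.03498815895707553 c [ 0.4863 -0.167   0.14  ] ang 60.33507275595812 60.708900814569766
rim [ 0.4843 -0.2075  0.5242 -0.1526] 53.958877410307124 1.6308539
rim [ 0.4499 -0.1844  0.4836 -0.1289] 58.71141959151078 0.12833142
top vs [ 0.4859 -0.1658  0.1401]
```

```bash
python3 - <<'E'
from h import *
np.set_printoptions(precision=4,suppress=True)
o=down(np.radians(150.3))
manip.movep([.4863,-.1665,.20],o)
print(manip.move_l([.4863,-.1665,.128],vel=.1,stop_force=12), manip.read_tool_pos())
jaws.command_gripper(0.0,60); print(manip.read_opening(),manip.read_grip_force(),manip.read_tool_pos())
manip.move_l([.4863,-.1665,.275],vel=.15)
print(manip.read_force(),manip.read_opening(),manip.read_time_s(),manip.read_qpos())
yaw=.043; O=np.array([.7305,-.3517]); Rz=np.array([[np.cos(yaw),-np.sin(yaw)],[np.sin(yaw),np.cos(yaw)]])
S=O+Rz@[-.105,.112]; P=S-Rz@[.10,0]; print(S,P)
manip.move_l([*P,.275],down(np.pi+yaw),vel=.12)
C,im=wshot('w3'); print(manip.read_time_s(),manip.read_qpos(),manip.read_tool_pos())
cv2.imwrite('pics/s3.png',snapshot('scene'))
E
```

```text
False [ 0.4867 -0.1664  0.1285]
0.007054314386011771 58.73502552509308 [ 0.4865 -0.1666  0.1283]
[-0.6544  0.1231 -0.7339] 0.0069110550911236565 8.0083 [ 1.0139  0.4482 -1.1016  1.9494  0.4668  1.0308  2.3246]
[ 0.6208 -0.2443] [ 0.5209 -0.2486]Traceback (most recent call last):
  File "<stdin>", line 11, in <module>
station.PlanningError: the arm cannot follow that straight line within its joint ranges
```

The gripper half-turn I chose leaves the last joint near its limit. I'll check the IK for the other half-turn, which is fine because the basket is the same both ways round.

```bash
python3 - <<'E'
from h import *
np.set_printoptions(precision=3,suppress=True)
print(manip.read_qpos())
for yaw in (.043,.043+np.pi):
  for p in ([.47,-.19,.36],[.5209,-.2486,.275],[.6208,-.2443,.275]):
    print(yaw,p,manip.ik(p,down(yaw)))
E
```

```text
[ 1.014  0.448 -1.102  1.949  0.467  1.031  2.325]
0.043 [0.47, -0.19, 0.36] [ 0.695  0.209 -0.514  1.858  0.115  1.103  0.182]
0.043 [0.5209, -0.2486, 0.275] [ 0.628  0.369 -0.385  1.845  0.166  0.959  0.214]
0.043 [0.6208, -0.2443, 0.275] [ 0.508  0.482 -0.332  1.648  0.176  1.041  0.165]
3.1845926535897933 [0.47, -0.19, 0.36] [-0.584  0.291  1.135  1.921 -0.295  1.113 -2.432]
3.1845926535897933 [0.5209, -0.2486, 0.275] [-0.366  0.552  1.123  1.902 -0.574  1.057 -2.099]
3.1845926535897933 [0.6208, -0.2443, 0.275] [-0.337  0.692  1.117  1.702 -0.669  1.183 -2.139]
```

```bash
python3 - <<'E'
from h import *
np.set_printoptions(precision=4,suppress=True)
yaw=.043
manip.movep([.47,-.19,.36],down(yaw))
manip.movep([.5209,-.2486,.275],down(yaw))
C,im=wshot('w3'); print(manip.read_time_s(),manip.read_qpos(),manip.read_tool_pos(),manip.read_opening())
cv2.imwrite('pics/s3.png',snapshot('scene')[180:350,200:500])
E
```

```text
10.45 [ 0.6922  0.38   -0.4755  1.8409  0.2066  0.9696  0.1719] [ 0.521  -0.248   0.2753] 0.006898985640266845
```

View pics/w3.png

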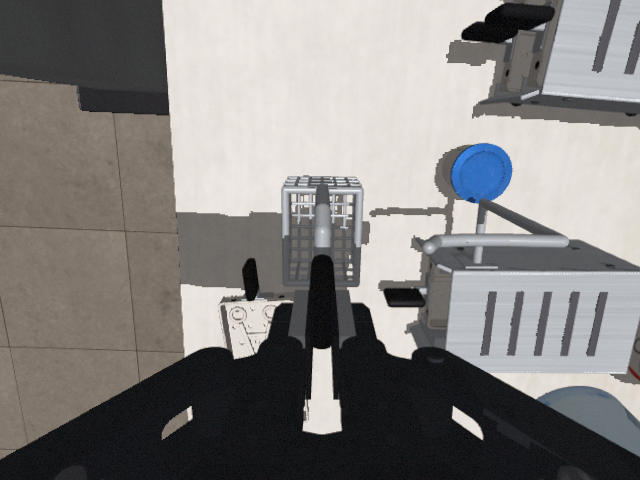

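The basket hangs straight in the fingers at (320,230). The hook tip is at (430,247) and its bar runs to (566,241), in line with the bail opening. I'll check the hook position from this view, then go in.

```bash
python3 - <<'E'
from h import *
np.set_printoptions(precision=4,suppress=True)
z=np.load('pics/w3.npz'); C=cam('wrist',(z['p'],z['r']))
print('tip',on_plane(C,[(430,246)],.221),'exp .583,-.246; bar end',on_plane(C,[(562,241)],.209),'mid',on_plane(C,[(495,241)],.2095))
S=np.array([.6208,-.2443]); o=down(.043)
manip.move_l([.5209,-.2486,.251],vel=.1)
print(manip.move_l([*S,.251],o,vel=.1,stop_force=10),manip.read_tool_pos(),manip.read_force(),manip.read_time_s())
cv2.imwrite('pics/s4.png',cv2.resize(snapshot('scene')[190:350,260:460],None,fx=3.5,fy=3.5,interpolation=cv2.INTER_CUBIC))
E
```

```text
tip [[ 0.5833 -0.2458  0.221 ]] exp .583,-.246; bar end [[ 0.6667 -0.2427  0.209 ]] mid [[ 0.6259 -0.2443  0.2095]]
False [ 0.6202 -0.2445  0.251 ] [ 0.2499 -0.8377 -0.5656] 12.0417
```

View pics/s4.png

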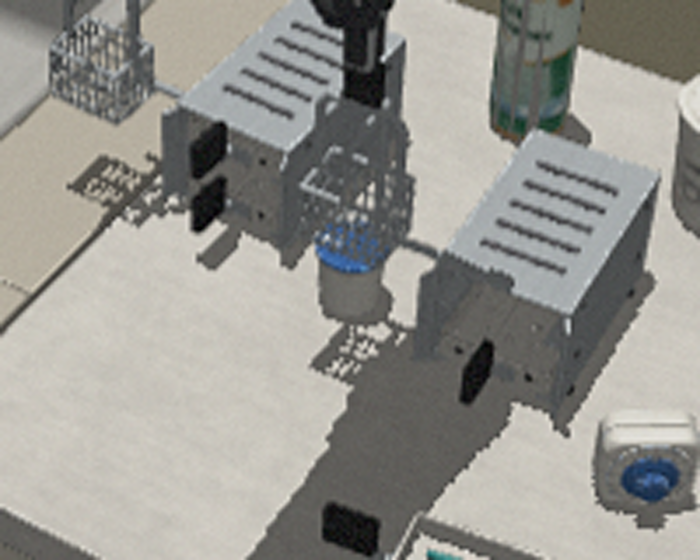

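The scene crop shows the basket on the hook bar, with the arm joining it at about (425,250), and nothing pressed. Now lower and release.

```bash
python3 - <<'E'
from h import *
np.set_printoptions(precision=4,suppress=True)
S=[.6208,-.2443]
print(manip.move_l([*S,.219],vel=.06,stop_force=4),manip.read_tool_pos(),manip.read_force())
jaws.command_gripper(.04); print(manip.read_tool_pos())
manip.move_l([*S,.33],vel=.15)
print(manip.read_time_s(),manip.read_qpos())
for p,y in [([.446,-.345,.15],-3),([.446,-.345,.15],177),([.6,-.36,.2],-87.5),([.6,-.36,.2],92.5)]:
    print(p,y,manip.ik(p,down(np.radians(y))))
E
```

```text
True [ 0.6209 -0.2445  0.223 ] [-0.9178 -1.0498  6.8208]
[ 0.6201 -0.2443  0.2226]
13.85 [ 0.5914  0.4582 -0.4622  1.5707  0.2162  1.1662  0.1273]
[0.446, -0.345, 0.15] -3 [ 0.83    0.5003 -0.386   2.0066  0.2889  0.6868  0.2092]
[0.446, -0.345, 0.15] 177 [-0.1083  0.7458  1.1128  2.0628 -0.8775  0.913  -1.6882]
[0.6, -0.36, 0.2] -87.5 [ 0.4931  0.5718 -0.0534  1.6635  0.0366  0.9073 -1.1016]
[0.6, -0.36, 0.2] 92.5 [ 0.9245  0.6833 -0.7819  1.6329  0.5376  1.0526  1.5956]
```

Contact came at the expected height, so the basket is hanging. Next is the tray, starting with a close wrist view over the handle.

```bash
python3 - <<'E'
from h import *
np.set_printoptions(precision=4,suppress=True)
manip.movep([.449,-.345,.20],down(np.radians(5)))
jaws.command_gripper(.06)
C,im=wshot('w4'); print(manip.read_time_s(),manip.read_qpos(),manip.read_tool_pos())
E
```

```text
15.175 [ 0.8715  0.4451 -0.4435  1.9512  0.2604  0.8001  0.3712] [ 0.4496 -0.3447  0.2002]
```

View pics/w4.png

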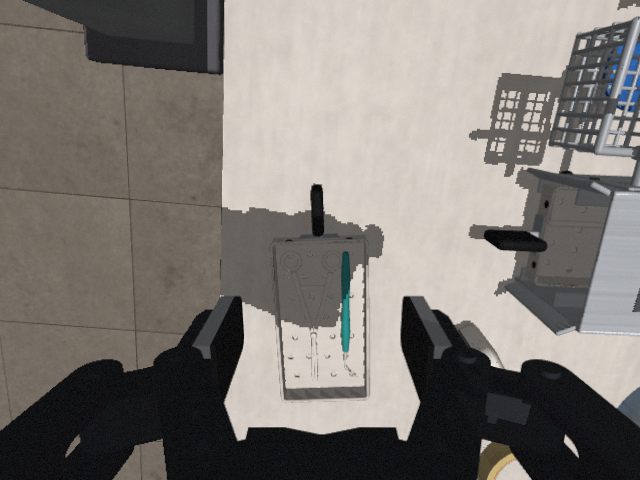

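The handle is at (317,184–235). The tray spans (273–369, 237–400) with both instruments lying inside.

```bash
python3 - <<'E'
from h import *
np.set_printoptions(precision=4,suppress=True)
z=np.load('pics/w4.npz'); C=cam('wrist',(z['p'],z['r'])); im=cv2.imread('pics/w4.png')
m=np.zeros(im.shape[:2],bool); m[178:237,304:332]=(im.max(2)<40)[178:237,304:332]
b,l=blobs(m); i=max(b,key=lambda q:q[1][4])[0]; pts=np.argwhere(l==i)[:,::-1]
print(pts.min(0),pts.max(0))
ax=[]
for y in range(188,232,6):
    x=pts[pts[:,1]==y][:,0]; print(y,x.min(),x.max(),end='; ')
a=np.array([(pts[pts[:,1]==y][:,0].mean(),y) for y in range(190,230)],float); k=np.polyfit(a[:,1],a[:,0],1)
y0,y1=pts[:,1].min()-.5,pts[:,1].max()+.5
P=on_plane(C,[(np.polyval(k,y0),y0),(np.polyval(k,y1),y1)],.051); d=P[1]-P[0]
Q=on_plane(C,[(np.polyval(k,y0),y0),(np.polyval(k,y1),y1)],.015)
print('\nfin top',P[:,:2].ravel(),np.linalg.norm(d),np.degrees(np.arctan2(d[1],d[0])),'at z15',Q[:,:2].ravel())
L=[]
for nm,A,B in [('L',(273,250),(281,390)),('R',(368,250),(368,390)),('front',(280,239),(362,239)),('back',(285,399),(366,397))]:
    e=edge(im,A,B,4); E=on_plane(C,e[:2],.021); d=E[1]-E[0]; L.append(E); print(nm,E[:,:2].ravel(),np.degrees(np.arctan2(d[1],d[0])),np.linalg.norm(d),e[2])
for e in L[2:]: print('mid',e.mean(0))
# carrier mouth: lower handle
mm=np.zeros(im.shape[:2],bool); mm[228:252,483:548]=(im.max(2)<40)[228:252,483:548]
p2=np.argwhere(mm)[:,::-1]; print('lowH',p2.min(0),p2.max(0))
E
```

```text
[311 185] [323 236]
188 312 321; 194 311 322; 200 312 322; 206 312 322; 212 312 322; 218 312 322; 224 312 323; 230 313 323; 
fin top [ 0.4431 -0.3241  0.448  -0.3672] 0.043385184847383386 -83.4665137932091 at z15 [ 0.4432 -0.3296  0.4487 -0.3776]
L [ 0.4104 -0.3921  0.4292 -0.5412] -82.81972122771906 0.15030847541251827 0.5989516
R [ 0.4933 -0.3849  0.5126 -0.5342] -82.62442963586103 0.15057254625712485 0.21637827
front [ 0.4144 -0.3808  0.4885 -0.3722] 6.638788455486918 0.0746389595963058 1.5754489
back [ 0.43   -0.5533  0.5127 -0.5428] 7.25044679723366 0.08338577937984433 0.2662555
mid [ 0.4515 -0.3765  0.021 ]
mid [ 0.4714 -0.548   0.021 ]
lowH [484 230] [546 251]
```

Tray yaw is -82.8°, and the handle line agrees with the tray centreline to under 1 mm. Grasping it now.

```bash
python3 - <<'E'
from h import *
np.set_printoptions(precision=4,suppress=True)
ty=np.radians(7.2); g=[.4457,-.3444]
manip.movep([*g,.09],down(ty))
print(manip.move_l([*g,.0175],vel=.1,stop_force=12))
jaws.command_gripper(0.0,90); print(manip.read_opening(),manip.read_grip_force(),manip.read_tool_pos())
manip.move_l([*g,.105],vel=.08)
print(manip.read_force(),manip.read_ft_torque(),manip.read_opening(),manip.read_time_s())
yaw=.043; O=np.array([.7305,-.3517]); A=np.array([np.cos(yaw),np.sin(yaw)])
P=O-.335*A; e=down(yaw+np.pi/2)
try: manip.move_l([*P,.105],e,vel=.02)
except manip.PlanningError as x: print(x); print(manip.ik([*P,.105],e),manip.read_qpos()); raise
print(manip.read_time_s(),manip.read_qpos(),manip.read_tool_pos(),manip.read_opening())
wshot('w5'); cv2.imwrite('pics/s5.png',snapshot('scene')); print(manip.ik([*(O-.115*A),.0855],e))
E
```

```text
False
0.006196977585525421 88.50698232650757 [ 0.4458 -0.3444  0.018 ]
[-0.2248  0.3815 -2.9947] [0.2634 0.0346 0.0208] 0.006356054945126711 18.35
21.2167 [ 1.1886  0.6386 -0.8075  2.0796  0.7108  0.7211  1.5303] [ 0.3959 -0.3661  0.1051] 0.006078017298587174
[ 0.8921  0.8263 -0.7659  1.6905  0.6966  0.9183  1.4583]
```

View pics/w5.png

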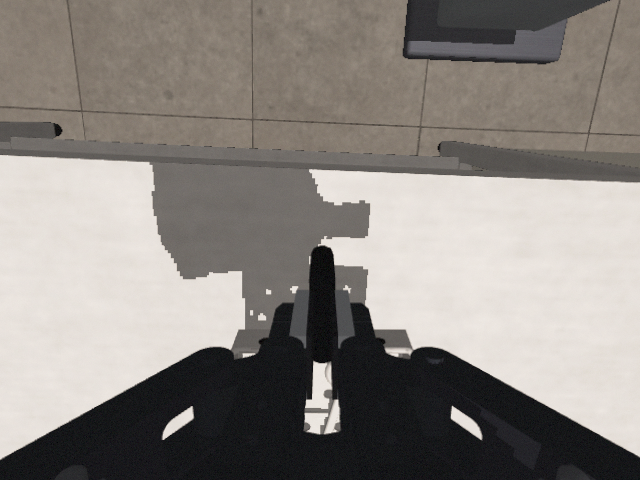

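The tray is held square, with its rear edge (233–412, ~330) symmetric about the handle at column 321. Inserting with a force guard.

```bash
python3 - <<'E'
from h import *
np.set_printoptions(precision=4,suppress=True)
yaw=.043; O=np.array([.7305,-.3517]); A=np.array([np.cos(yaw),np.sin(yaw)]); N=np.array([-A[1],A[0]])
def loc():
    p=manip.read_tool_pos(); d=p[:2]-O; return np.array([d@A,d@N,p[2]])
manip.move_l([*(O-.335*A),.0885],vel=.06)
print('entry',manip.move_l([*(O-.25*A),.0885],vel=.06,stop_force=10),loc(),manip.read_force())
E
```

```text
entry True [-0.291   0.0005  0.0877] [ 0.3686 -0.6849 -3.6967]
```

It stopped right at the mouth plane, so the tray's front edge probably droops onto the runner end. I'll back off, raise it 4 mm and retry.

```bash
cat >> h.py <<'E'
yaw=.043; O=np.array([.7305,-.3517]); A=np.array([np.cos(yaw),np.sin(yaw)]); N=np.array([-A[1],A[0]])
def loc():
    p=manip.read_tool_pos(); d=p[:2]-O; return np.array([d@A,d@N,p[2]])
E
python3 - <<'E'
from h import *
np.set_printoptions(precision=4,suppress=True)
manip.move_l([*(O-.298*A),.0880],vel=.05); print(manip.read_force(),manip.read_ft_torque(),manip.read_opening())
manip.move_l([*(O-.298*A),.0925],vel=.05)
s=manip.move_l([*(O-.25*A),.0925],vel=.06,stop_force=10); print('entry',s,loc(),manip.read_force(),manip.read_ft_torque())
cv2.imwrite('pics/t6.png',snapshot('top')); cv2.imwrite('pics/s6.png',snapshot('scene')); print(manip.read_time_s())
E
```

```text
[ 0.736  -0.1273 -3.0943] [ 0.0082  0.1973 -0.008 ] 0.006385829597298349
entry True [-0.2906  0.0002  0.0915] [-0.1431  0.0977 -2.961 ] [-0.0017  0.2716  0.0093]
23.55
```

```bash
python3 - <<'E'
from h import *
a=cv2.imread('pics/s6.png')[210:360,330:480]; b=cv2.imread('pics/t6.png')[165:315,340:450]
f=lambda i,w:cv2.resize(i,(w,600),interpolation=cv2.INTER_CUBIC)
cv2.imwrite('pics/v6.png',cv2.resize(np.hstack([cv2.resize(a,(450,450),interpolation=cv2.INTER_CUBIC),cv2.resize(b,(330,450),interpolation=cv2.INTER_CUBIC)]),(780,450)))
E
```

```text
(no output)
```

View pics/v6.png

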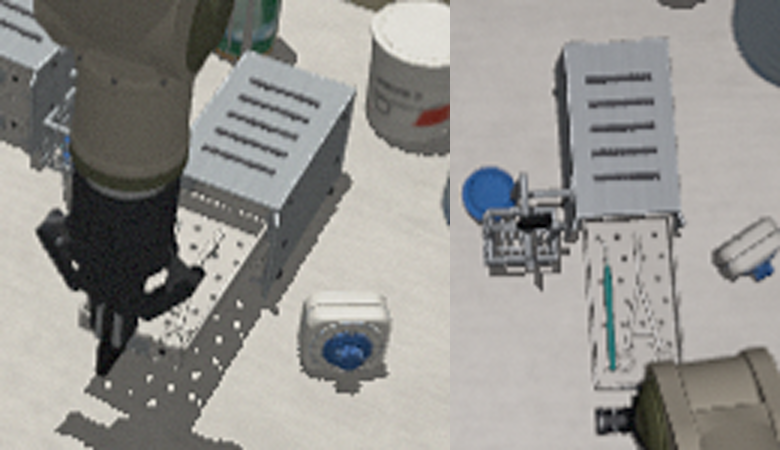

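The picture shows the basket hung at (520,230), both instruments in the tray, and the tray's front edge right at the mouth at (583–672, 222). I'll measure the tray edges against the carrier to find what it is catching on.

```bash
python3 - <<'E'
from h import *
np.set_printoptions(precision=4,suppress=True)
im=cv2.imread('pics/t6.png'); C=cam('top')
f=lambda x,y:np.array([340+(x-450)/3., 165+y/3.])
def seg(n,a,b,z):
    e=edge(im,f(*a),f(*b),2.5); P=on_plane(C,e[:2],z)[:,:2]-O; L=np.c_[P@A,P@N]; d=L[1]-L[0]
    print(n,L.ravel(),'ang',np.degrees(np.arctan(d[1]/d[0])),e[2])
seg('trayL',(584,240),(596,380),.0945); seg('trayR',(673,240),(681,350),.0945)
seg('roofL',(565,50),(575,205),.104); seg('roofR',(668,50),(680,205),.104)
E
python3 - <<'E'
from h import *
np.set_printoptions(precision=4,suppress=True)
im=cv2.imread('pics/w5.png')
z=np.load('pics/w5.npz');C=cam('wrist',(z['p'],z['r']))
e=edge(im,(236,331),(270,331),4);e2=edge(im,(375,331),(408,331),4)
for q in e[:2]+e2[:2]:
    d=on_plane(C,[q],.105-.018+.021)[0,:2]-O; print(d@A,d@N)
# side corners
g=im[341].max(1).astype(int)[220:430]; print(np.where(np.abs(np.diff(g))>40)[0]+220)
E
```

```text
trayL [-0.1116  0.0491 -0.2517  0.0484] ang 0.2566062175477129 0.18206206
trayR [-0.1167 -0.0425 -0.2269 -0.0434] ang 0.4618613236136787 0.57047045
roofL [ 0.081   0.055  -0.0769  0.0546] ang 0.1539196310127777 0.269531
roofR [ 0.075  -0.052  -0.083  -0.0523] ang 0.07847056024516394 0.24721056
-0.31366233413797046 -0.04164025600631158
-0.31439953548169586 -0.025743942317325616
-0.31376379346023614 0.0234494237999896
-0.3138075225225589 0.0388675915830169
[233 258 301 305 337 384 409]
```

In the same camera the tray sits about 2 mm too far left and 0.25° off. I'll correct both and retry.

```bash
python3 - <<'E'
from h import *
np.set_printoptions(precision=4,suppress=True)
e=down(yaw+np.pi/2-np.radians(.25)); q=lambda x,y,z:[*(O+x*A+y*N),z]
manip.move_l(q(-.300,-.002,.0905),e,vel=.04)
b=manip.read_force()
for x in (-.28,-.25):
    s=manip.move_l(q(x,-.0020,.0905),e,vel=.05,stop_force=15); F=manip.read_force()-b
    print(s,loc(),F[:2]@A,F[:2]@N,F[2],manip.read_ft_torque()); 
    if s: break
print(manip.read_time_s())
E
```

```text
True [-0.2908 -0.0019  0.0894] -0.20800241865119526 -1.4976346026815894 -0.9365945155413984 [-0.0227  0.219   0.0302]
24.2417
```

It stops at the same place regardless of y and z, so I'll check the tray's pitch against the scene picture.

```bash
python3 - <<'E'
from h import *
np.set_printoptions(precision=2,suppress=True)
im=cv2.imread('pics/s6.png'); C=cam('scene'); 
W=lambda x,y,z:np.r_[O+x*A+y*N,z]
# bias check with roof corners
for n,p in [('roofFR',(-.088,-.053,.104)),('roofBR',(.088,-.053,.104)),('roofFL',(-.088,.053,.104))]: 
    u=proj(C,[W(*p)])[0]; print(n,u,'crop',(u-[330,210])*3)
zb=.0915-.018; gx=-.2906; yy=-.0455+.002
for t in (-.0865,-.04,0,.04,.08):
    for z in (zb,zb+.021): u=proj(C,[W(gx+.118+t,yy,z)])[0]; print(t,round(z,3),'crop',(u-[330,210])*3)
# right rim upper edge measured
e=edge(im,np.array([190,346])/3+[330,210],np.array([262,235])/3+[330,210],2.5); print('edge crop',[(q-[330,210])*3 for q in e[:2]],e[2])
E
```

```text
roofFR [422.42 279.16] crop [277.26 207.48]
roofBR [448.4  238.51] crop [355.2   85.53]
roofFL [383.36 264.33] crop [160.09 163.  ]
-0.0865 0.073 crop [174.78 366.3 ]
-0.0865 0.095 crop [176.9  348.38]
-0.04 0.073 crop [199.94 327.09]
-0.04 0.095 crop [202.26 309.15]
0 0.073 crop [220.76 294.62]
0 0.095 crop [223.24 276.68]
0.04 0.073 crop [240.87 263.25]
0.04 0.095 crop [243.48 245.33]
0.08 0.073 crop [260.29 232.93]
0.08 0.095 crop [263.04 215.03]
edge crop [array([187.27, 344.18]), array([260.55, 234.03])] 0.12446287
```

```bash
python3 - <<'E'
from h import *
np.set_printoptions(precision=4,suppress=True)
e=down(yaw+np.pi/2-np.radians(.25)); q=lambda x,y,z:[*(O+x*A+y*N),z]
def F(): 
    f=manip.read_force(); m=manip.read_ft_torque(); return np.r_[f[:2]@A,f[:2]@N,f[2],m[:2]@A,m[:2]@N,m[2]]
manip.move_l(q(-.297,-.002,.0915),e,vel=.04); print(F())
for x in (-.292,-.2905,-.2895,-.2885,-.2875):
    s=manip.move_l(q(x,-.0020,.0915),e,vel=.02,stop_force=30); print(s,loc(),F())
E
```

```text
[ 0.061  -0.4091 -1.8827 -0.0086  0.2357  0.0068]
False [-0.2917 -0.0019  0.0915] [ 0.031   0.0823 -2.5038  0.07    0.2752 -0.0439]
False [-0.2906 -0.002   0.0914] [-0.2601 -0.2062 -2.8631 -0.0203  0.3227 -0.0438]
False [-0.2903 -0.002   0.0913] [-3.9892 -0.298  -2.5127 -0.0164  1.0058  0.025 ]
False [-0.2903 -0.002   0.0911] [-6.5609  0.4163 -0.6395 -0.0294  1.6071 -0.0059]
False [-0.2903 -0.0019  0.0909] [-9.3092 -0.6867  0.3155  0.0416  2.1146 -0.0087]
```

There is a symmetric push back and up on the front edge, so it droops onto the runner ends. I'll pitch the tray nose-up by about 1.8°.

```bash
cat >> h.py <<'E'
def att(p=0.,w=-.25):
    return (R.from_rotvec(np.radians(-p)*np.r_[N,0])*R.from_rotvec(down(yaw+np.pi/2+np.radians(w)))).as_rotvec()
q=lambda x,y,z:[*(O+x*A+y*N),z]
def F(): 
    f=manip.read_force(); m=manip.read_ft_torque(); return np.r_[f[:2]@A,f[:2]@N,f[2],m[:2]@A,m[:2]@N,m[2]]
E
python3 - <<'E'
from h import *
np.set_printoptions(precision=4,suppress=True)
manip.move_l(q(-.30,-.002,.0905),att(1.8),vel=.02); print(loc(),F())
for x in (-.285,-.27,-.25):
    s=manip.move_l(q(x,-.0020,.0905),att(1.8),vel=.04,stop_force=15); print(s,loc(),F())
    if s: break
print(manip.read_time_s())
cv2.imwrite('pics/s7.png',snapshot('scene'))
E
```

```text
[-0.2997 -0.0021  0.0906] [ 0.4755 -0.5439 -2.4521  0.0112  0.3115  0.001 ]
False [-0.2848 -0.0018  0.0904] [ 0.43    0.6793 -2.689  -0.0096  0.3063  0.0271]
False [-0.2699 -0.0019  0.0904] [ 0.7067  0.2574 -2.2302 -0.0062  0.346   0.008 ]
False [-0.2501 -0.0019  0.0904] [ 0.5436 -0.2929 -2.3936  0.0272  0.351   0.0162]
28.4
```

It's in and moving freely. On to near home, then lower and seat.

```bash
python3 - <<'E'
from h import *
np.set_printoptions(precision=4,suppress=True)
for x in (-.20,-.125):
    s=manip.move_l(q(x,-.0020,.0900),att(1.8),vel=.06,stop_force=15); print(s,loc(),F())
    if s: break
else:
    s=manip.move_l(q(-.125,-.002,.083),att(1.8),vel=.03,stop_force=3); print('down',s,loc(),F())
print(manip.read_time_s())
E
```

```text
False [-0.2005 -0.0021  0.0898] [-0.4441 -0.8945 -2.33   -0.0074  0.2707  0.0137]
False [-0.1255 -0.0022  0.09  ] [-0.649  -0.6939 -1.7287  0.0083  0.327   0.0048]
down True [-0.1257 -0.0023  0.085 ] [ 0.1224  0.1339  2.4253 -0.0839  0.0957  0.004 ]
31.075
```

```bash
python3 - <<'E'
from h import *
np.set_printoptions(precision=4,suppress=True)
s=manip.move_l(q(-.107,-.002,.0855),att(1.8),vel=.03,stop_force=15); print('push',s,loc(),F())
x=loc()[0]
s=manip.move_l(q(x+.004,-.002,.0855),att(1.8),vel=.02,stop_force=25); print('firm',s,loc(),F())
print(manip.read_time_s())
E
```

```text
push True [-0.116  -0.0026  0.0857] [-2.209   1.1143  8.0025  0.0664  0.5726  0.0097]
firm False [-0.1159 -0.0026  0.0856] [-14.0728   0.5166  12.7771   0.2397   3.129    0.0789]
31.9167
```

```bash
python3 - <<'E'
from h import *
np.set_printoptions(precision=4,suppress=True)
p=loc(); jaws.command_gripper(.03); print(loc(),F(),manip.read_opening())
manip.move_l(q(-.1155,-.002,.15),att(0),vel=.1)
manip.movep(q(-.20,-.03,.28),att(0)); 
C,im=wshot('w8'); cv2.imwrite('pics/t8.png',snapshot('top')); cv2.imwrite('pics/s8.png',snapshot('scene')); print(manip.read_time_s(),manip.read_tool_pos())
for n,uv in [('fin ends',[(-.135,0,.119),(-.095,0,.119)]),('low',[(-.138,0,.063)]),('trayback',[(-.0835,.04,.089),(-.0835,-.04,.089)])]:
    print(n,proj(C,[np.r_[q(*a)] for a in uv]))
E
```

```text
[-0.1114 -0.0018  0.0855] [-1.0998 -0.7121 -0.0583  0.0653  0.0377  0.0072] 0.02973616296493522
33.8917 [ 0.5321 -0.3894  0.2782]
fin ends [[357.5242 281.989 ]
 [356.6264 322.5062]]
low [[352.9084 258.0938]]
trayback [[394.0436 318.2542]
 [313.7885 318.4813]]
```

```bash
python3 - <<'E'
from h import *
np.set_printoptions(precision=4,suppress=True,linewidth=200)
z=np.load('pics/w8.npz'); C=cam('wrist',(z['p'],z['r'])); im=cv2.imread('pics/w8.png'); g=im.max(2)
for r in range(240,345,5): print(r,'black',[int(c) for c in np.where(g[r,325:390]<45)[0]+325][:1],[int(c) for c in np.where(g[r,325:390]<45)[0]+325][-1:],g[r,300:420:10])
P=[(-.138,-.005,.063),(-.138,.005,.063),(-.135,-.005,.119),(-.135,.005,.119),(-.095,-.005,.119),(-.135,0,.083),(-.088,0,.104),(-.0835,.03,.068),(-.0835,.03,.089)]
print(np.c_[np.array(P),proj(C,[q(*a) for a in P])])
T=cv2.imread('pics/t8.png'); gt=T.max(2); CT=cam('top')
for p in [(-.135,0,.119),(-.138,0,.063)]:
    u=proj(CT,[q(*p)])[0]; print(p,u)
u=proj(CT,[q(-.135,0,.119)])[0].astype(int); print(gt[u[1]-16:u[1]+8,u[0]-5:u[0]+7])
E
```

```text
240 black [] [] [208 206 207 201 147 202 203 206 203 202 202 205]
245 black [] [] [205 208 205  93  94 184 200 207 209 202  97  97]
250 black [349] [351] [212 210 208  93  95  31 204 205 206 202  95  95]
255 black [347] [355] [204 202 202  92  92  12 199 204 207 205  92 208]
260 black [346] [356] [206 206 201  95  93  21 204 203 205 128  95 102]
265 black [346] [356] [209 203 207  98  95  17 203 208 204  97  95  95]
270 black [347] [356] [132 204 202  97  93  20 204 204 209  99  94 135]
275 black [346] [356] [ 72 208 206 208 192  13 207 207 133  94  97 204]
280 black [346] [356] [ 69 129 135  92  94  12  94  93  93 173  66 137]
285 black [346] [357] [ 68  82  95  96  96  22  97  98  80  70  65 178]
290 black [345] [357] [ 72  84  82  83  68  20  69  73  83  64  65 201]
295 black [346] [367] [ 74  83  89  96  99  20  89  68  69  70  63 205]
300 black [346] [368] [75 91 96 96 97 23 80 68 67 73 66 70]
305 black [346] [389] [78 79 96 96 96 22 70 42 69 26 66 65]
310 black [346] [389] [67 84 98 97 71 23 49 18 71 19 24 84]
315 black [347] [389] [183  80  24  79  67  27  40  14  68  19  14 1
[... 1399 characters left out ...]
 14  18  32  30  54 188 192 190 189]
 [  8  36  15  10   8  31  25  31 190 193 191 191]
 [ 12  32  26  12   5  31  29  10 190 192 187 187]
 [  6  31  27  15  14  23  38  11 188 191 187 186]
 [  1  29  31  15  12  23  39  13 187 190 186 187]
 [  7  25  35  12   0  13  34  10 186 191 189 189]
 [  9  23  39  17  11  10  38 128 188 194 191 192]
 [ 12  16  41  23  56  54  71 180 192 190 189 190]
 [ 14  16  29  22  81  85  84 187 190 189 190 190]
 [ 28   0  32  68  84  82  77 183 188 188 190 191]
 [ 97  68  69 169 173 173 167 185 187 188 190 191]
 [177 173 170 189 192 192 189 189 187 189 191 192]
 [192 191 193 191 192 189 189 189 188 189 192 190]
 [191 190 190 190 188 188 187 186 186 190 189 189]]
```

To be sure it is fully home, I'll nudge the handle's outer end with the closed fingertips. This also measures where it ends.

```bash
python3 - <<'E'
from h import *
np.set_printoptions(precision=4,suppress=True)
manip.movep(q(-.175,-.002,.20),att(0)); jaws.command_gripper(0.0,40)
manip.move_l(q(-.175,-.002,.092),vel=.12,stop_force=10); print(loc(),F())
s=manip.move_l(q(-.138,-.002,.092),vel=.03,stop_force=8); print('touch',s,loc(),F()); x=loc()[0]
for d in (.002,.004,.006):
    s=manip.move_l(q(x+d,-.002,.092),vel=.02,stop_force=25); print(s,loc(),F())
    if s or F()[0]<-18: break
manip.move_l(q(-.175,-.002,.092),vel=.06); manip.move_l(q(-.175,-.002,.25),vel=.15)
print(manip.read_time_s())
E
```

```text
[-0.1744 -0.0021  0.0927] [-0.2407 -0.1387  0.1552  0.0449 -0.0407  0.0107]
touch False [-0.1382 -0.0021  0.092 ] [ 0.4105 -0.4176 -0.1068 -0.0101  0.0411 -0.0009]
False [-0.1361 -0.002   0.0921] [-0.0705  0.2876 -0.2002 -0.0176 -0.02    0.0218]
False [-0.1341 -0.0019  0.092 ] [ 0.7188 -0.3267 -0.3281 -0.0211  0.0034 -0.0496]
False [-0.132  -0.0019  0.092 ] [ 0.0031 -0.2241  0.0412  0.0085 -0.0101  0.0055]
39.9833
```

No contact, which is unexpected. I'll move the arm clear and locate the handle by differencing against the initial pictures.

```bash
python3 - <<'E'
from h import *
np.set_printoptions(precision=4,suppress=True,linewidth=220)
print(manip.read_opening())
manip.movep([.42,-.60,.30],att(0)); print(manip.read_time_s())
T=snapshot('top'); S=snapshot('scene'); cv2.imwrite('pics/t9.png',T); cv2.imwrite('pics/s9.png',S)
for n,I in (('top',T),('scene',S)):
    C=cam(n); I0=cv2.imread(f'pics/{n}0.png')
    pr={k:proj(C,[q(*p)])[0] for k,p in dict(upOut=(-.135,0,.119),upIn=(-.095,0,.119),upOutBot=(-.135,0,.083),lowOut=(-.138,0,.063),roof=(-.088,0,.104)).items()}
    print(n,pr)
    c=pr['upOut'].astype(int); x0,y0=c-[14,16]
    for nm,J in (('before',I0),('after',I)):
        print(nm,'origin',x0,y0); b=J.max(2)[y0:y0+34,x0:x0+30]
        print('\n'.join(''.join('#' if v<35 else '+' if v<60 else '-' if v<110 else '.' for v in r) for r in b))
E
```

```text
-7.113514385622962e-05
41.0667
top {'upOut': array([401.5827, 251.0903]), 'upIn': array([400.5812, 237.6849]), 'upOutBot': array([399.7982, 252.2516]), 'lowOut': array([398.9135, 253.8483]), 'roof': array([399.6668, 235.9844])}
before origin 387 235
............................-.
....................-------++.
...----------------------+--+.
------------------------+-----
-----------------------------+
-------+..--------......-+---+
----...-..--.............----.
.......-.-++..............+--.
.......-+###..............----
........##+#-.................
........##+#-.................
........-#+#-.................
........-###-.................
........-###+.................
........-###+.................
........-####.................
........-####.................
........-##+#.................
........-####.................
........-###-.................
.........---..................
..............................
..............................
..............................
..............................
..............................
..............................
.............
[... 2928 characters left out ...]
--------++##-.....
-------------##----+++##--....
------------------+####+-----.
-----------------+#####+------
-----------------+++####------
----------------+#+####-------
---------------+#++####.------
---------------##+#####-------
---------------########-------
---------------#######+-------
---------------######+--------
--------------+######---------
--------------+#####----------
--------------+####+----------
--------------#####+----------
--------------######----------
---------+-----#####----------
---------+#----+####----------
--------------+++###----------
.------------++#####-.--------
.------------+#####+----------
.-----------+######-----------
-----------+++#####.----------
```

```bash
python3 - <<'E'
from h import *
pr=lambda b:print('\n'.join(''.join('#' if v<35 else '+' if v<60 else '-' if v<110 else '.' for v in r) for r in b))
print('top before push');pr(cv2.imread('pics/t8.png').max(2)[235:258,387:417])
print('scene before push');pr(cv2.imread('pics/s8.png').max(2)[262:296,381:411])
w=cv2.imread('pics/w8.png').max(2)
print('wrist');pr(w[244:328:2,325:385])
# wrist contrast of fin column
print(cv2.imread('pics/w8.png').max(2)[244:326,350:353].mean(1).round().astype(int))
E
```

```text
top before push
..............................
....................------+++.
...--------+..--------------+.
------------..-+--------+-----
------------.-##+------------+
-------+..---#+#+-......-+---+
----...-..-+##+#-........-+--.
.......-.-+###+#-.........+--.
.......-+#+###+#-.........----
........##+#####+.............
........##+#####+.............
........-#+######.............
........-########.............
........-######+#.............
........-######+#.............
........-##+#####.............
........-##+###+..............
........-##+#++-..............
........-####---..............
........-###----..............
.........---..................
..............................
..............................
scene before push
.-......................----..
..--.......................---
..............................
..............................
....-.........................
....----......................
...-------....................
.------------.................
---------------...............
--------.---------...---......
--------.--------+---###......
------------
[... 2902 characters left out ...]

---------------------+##########+--+############+-----------
----------------------+########+---+#############+----------
-----------------------++#####+----+#############+----------
...................................-##############+---------
...................................-##############+---------
...................................-###############---------
[195 194 196 195 196 127  44  12  11  11   9  13  13  10  12  20  23  24
  21  21  21  24  24  24  24  23  18  12  10  13  15  12  14  10  14   8
  14  14  16  21  24  22  23  22  25  24  25  29  25  24  23  24  25  27
  27  28  26  27  26  24  24  27  23  25  26  28  27  24  23  24  27  25
  25  21  25  25  21  45 118 168 178 177]
```

The wrist picture resolves it. The upper handle's outer end is at row 283 (282 predicted for home) and the lower handle's at 259 (258 predicted). Both have the same ~1 px bias, so the tray is home to within about 1 mm. It also did not move between the before and after pictures. I'll do a last check that the basket and jars are unchanged, then hand in.

```bash
python3 - <<'E'
from h import *
a=cv2.imread('pics/t6.png');b=cv2.imread('pics/t9.png');c=cv2.imread('pics/top0.png')
d=lambda i,j,x0,y0,x1,y1:int((cv2.absdiff(i,j).max(2)[y0:y1,x0:x1]>50).sum())
print('basket',d(a,b,350,220,385,262),'jar',d(c,b,343,220,362,231),'timer',d(c,b,428,236,455,258),'swab',d(c,b,196,302,224,328))
bl=b[255:330,400:480].astype(int); print('teal on table',int(((bl[:,:,1]-bl[:,:,2])>40).sum()))
print(manip.read_time_s(),manip.read_force(),manip.read_opening())
ticket.finish_job()
E
```

```text
basket 7 jar 0 timer 0 swab 0
teal on table 0
41.1667 [-1.1129306  -0.32882237 -0.36202751] 3.431225503626543e-05
the job is handed in; nothing more can be done
```

The job is handed in at 41 s: the basket hangs on the empty hook and the tray is in the upper slot, about 1 mm or less from home by measurement; both instruments were in it at the slot mouth but not seen since, a fingertip nudge meant to confirm the seating met no handle for a reason I could not explain, the jars and timer are unmoved, and the gripper holds nothing.

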